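Find the rattling standard by feel

TASK

One of the four setting standards in the open black case rattles because its spring clips have gone slack. Feel which one is loose, take it out and lay it gently in the two V-blocks on the granite plate, ready for checking. Leave the other three where they are in their clips and do not disturb the other things on the bench.

Things in the scene. Friction and masses are not known exactly. Their poses are not given: they have to be found in the camera images.
- case: the open black case of standards, fixed, 166 mm (its x) by 258 mm (its y), 60 mm high, walls and floor 6 mm; origin at the centre of its underside. The four standards lie along its x axis, side by side 52 mm apart along its y, centre lines 28 mm below the wall tops. 30 mm is free between neighbouring sleeves, 34 mm between an end sleeve and the wall: open the fingers to only about 50 mm here
- case_floor (a point): centre of the case's felt floor, 6 mm above the table, 26 mm below the standards' centre lines. Each rod is held by two steel spring clips, 19 mm wide across the rod, 13 mm along it, centred 32.5 mm either side of its middle, their tops 9 mm above its centre line, just beyond the ends of the sleeve; the sleeve is wider than the clips
- clip_line (a point): centre of the case at the height of the standards' centre lines. All four pairs of clips look the same, but one pair (any of the four) has lost its spring: its standard can be pulled straight up and out with about 3 to 6 N, weight included, and pushed a few mm sideways with even less. In the three good pairs a standard gives less than 1 mm whichever way it is pulled
- standard_a_mid (a point): one of four outwardly identical 130 mm setting standards: a steel rod 12 mm thick, 130 mm long, with a dark blue grip sleeve 22 mm thick and 46 mm long round its middle, about 0.13 kg; this point is the centre of the rod, halfway up; the rod lies along this frame's x axis. It may or may not be the loose one.
- standard_b_mid (a point): one of four outwardly identical 130 mm setting standards: a steel rod 12 mm thick, 130 mm long, with a dark blue grip sleeve 22 mm thick and 46 mm long round its middle, about 0.13 kg; this point is the centre of the rod, halfway up; the rod lies along this frame's x axis. It may or may not be the loose one.
- standard_c_mid (a point): one of four outwardly identical 130 mm setting standards: a steel rod 12 mm thick, 130 mm long, with a dark blue grip sleeve 22 mm thick and 46 mm long round its middle, about 0.13 kg; this point is the centre of the rod, halfway up; the rod lies along this frame's x axis. It may or may not be the loose one.
- standard_d_mid (a point): one of four outwardly identical 130 mm setting standards: a steel rod 12 mm thick, 130 mm long, with a dark blue grip sleeve 22 mm thick and 46 mm long round its middle, about 0.13 kg; this point is the centre of the rod, halfway up; the rod lies along this frame's x axis. It may or may not be the loose one.
- plate: the dark granite plate, fixed to the table, 200 mm (its x) by 150 mm (its y) and 30 mm high, with two steel V-blocks on it that share one groove along the plate's x axis, 20 mm to the -y side of its middle; origin at the centre of its underside
- plate_top (a point): centre of the granite's top face, 30 mm above the table. The V-blocks stand 42 mm above the granite, are 25 mm long and 44 mm wide, centred 45 mm either side of the middle, with 65 mm free between them; the grooves are 90 degree Vs, 30 mm wide at the mouth and 15 mm deep.
- v_seat (a point): where the centre of a standard comes to lie when it rests properly in both V grooves, sleeve between the blocks: 65 mm above the table, 36 mm above the granite and 6 mm below the tops of the V-blocks; the grooves run along this frame's x axis
- brass_ring: bystander: brass casing ring, 60 mm across, 26 mm high, on the table between case and plate; origin under its centre
- steel_ring: bystander: thick steel ring, 44 mm across, 16 mm high, standing on the granite beside the V-blocks; origin under its centre
- holder: bystander: black movement holder on a white cushion, 100 mm across, 47 mm high; origin under its centre
- loupe: bystander: black eye loupe, 38 mm across, 38 mm high; origin under its centre
- snap_micrometer: bystander: small blue hand micrometer lying on the dark blue mat, about 125 mm long, 12 mm high; origin in its bow, at its underside
- crystal_dish: bystander: clear round dish, 84 mm across, 24 mm high; origin under its centre
- screwdriver: bystander: screwdriver with a red handle, 150 mm long, lying on the table; origin under its middle

How it is judged:
By the outcome, as a careful person would: the job done as asked, in the order asked, and still so for the second after the job is handed in, with the robot touching nothing.
It also fails if it takes over 61 s, if anything falls off the work surface, if the arm or the gripper's body presses on something with over 40 N, if the wrist force passes 120 N, or if a joint passes its speed limit or range.

ROBOT

A 7-joint arm with a two-finger parallel gripper is mounted at the origin on the work surface. World frame = base frame: x ahead of the robot, y to its left, z up, the work surface at z = 0. Lengths are in mm, angles in rad, forces in N, time in s.
With the tool pointing down it reaches from about 400 to 900 mm from the base axis. Payload 5.6 kg.
Tool frame: the origin (TCP) lies midway between the tips of the shut fingers; the grasp point (between the pads) lies 19 mm behind it; x points along the fingers, y is the direction in which the jaws open and shut, and the axes are right-handed (so a half turn about x gives the same grasp; the last joint's range is limited). The gripper opens to 92 mm and grips with 3 to 60 N. Pads are 20 mm wide; open, the fingers measure 128 mm over their backs; the gripper's body (75 mm by 189 mm) begins 69 mm behind the grasp point.
Start: joints at [1.069, 0.468, -0.012, 1.603, 0.006, 1.071, -0.056], TCP at [287.829, -582.807, 214.592] pointing down, gripper open.
Joint ranges: [-2.53, 2.53], [-0.31, 2.02], [-1.57, 1.55], [0.28, 2.44], [-1.29, 4.43], [0.15, 1.84], [-2.92, 2.92]. Speed limits (rad/s): [2.57, 2.57, 3.14, 3.14, 3.14, 3.14, 3.14].

INTERFACE

Orientations are given as a rotation vector (axis times angle).
In Python, from cell import robot, grip, kin, viewer gives the robot as it stands. Calls block until the motion is done:
- robot.movep(position, orientation): joint-space move of the TCP to a pose.
- robot.servo_line(position, feed=150, rotation=None): straight line of the TCP; rotation=None keeps the orientation; feed is the mean speed in mm/s.
- robot.goto_joints(angles): joint-space move.
- grip(opening, newtons=None): opening from 0.0 (shut) to 1.0 (fully open); newtons is the grip in N (None keeps the last); returns when the fingers have stopped.
- robot.hold(seconds).
- kin.ik(position, orientation): joint angles nearest the present ones, or None.
- robot.observe(): the state.
- viewer.read_camera(name): name is "scene" or "top"; returns the picture (400x640x3 uint8, red, green, blue); there is no depth.
- viewer.camera_info(name): a dict with "camera_matrix" (3x3 intrinsics, pixels), "R" (3x3) and "t" (3): a world point X has camera coordinates R X + t. Camera axes: x right, y down, z forward; pixel columns grow to the right and rows downward; lengths in mm; the calibration is good to about 2 mm. A picture is of the moment at which its call begins. camera_info takes no time and is no camera call.
A pose or a line that the arm cannot do raises robot.IKError and nothing moves.
- robot.job_done(): hands the job in, once; it reports no verdict.
Trained networks look in the newest picture that a camera, given by its name, has taken for a name from the list of things; names that differ only in an ending like _2 or _b are one class to them, and where a whole thing is asked for, a point or a joint stands for the part that bears it (a point fixed in the world has none). Each returns a list of dicts, best first, with "confidence" (0 to 1); they miss things now and then, are a little off and sometimes report something else, mostly with a low value. They report only what shows in the picture. A call takes as long as a camera call.
- viewer.silhouettes(name, camera): "mask" (400x640 bool, what is visible of it).
- viewer.pinpoint(name, camera): "at" ([x, y, z] in mm, in the coordinates of the camera as it stood for that picture, good to about 4 mm: a listed point, or the origin of a listed thing).
The state is a dict: "t": time; "joints": joint angles; "joint_velocities": joint speeds; "joint_torque": joint torques, N m; "tcp_pos": TCP position; "tcp_rot": TCP orientation; "contact_force": force on the tool from outside, world axes, zero at the start; "wrist_torque": the same for the moment, N m; "grip_width": opening from 0.0 (shut) to 1.0 (fully open).
Only numpy, scipy, OpenCV 4.12 (cv2) and the standard library are available. Lean on these libraries where they do the work, as an engineer would, in place of code of your own. Each camera call takes 0.05 s, during which the arm holds its last target.

## Working session

There is one attempt and no reset: what is moved stays moved. The work goes in short steps, each a Python script; the robot and the scene stay as the last script left them, time stands still between calls to the robot, and variables do not carry over. Pictures are saved under pics/ and viewed, and the job is handed in when it is done.

```bash
ls; mkdir -p pics
python3 - <<'E'
from cell import robot, grip, kin, viewer
import cv2,numpy as np
for c in ["scene","top"]:
    im=viewer.read_camera(c); cv2.imwrite(f"pics/{c}0.png",im[:,:,::-1])
    ci=viewer.camera_info(c);R=np.array(ci["R"]);t=np.array(ci["t"])
    print(c,ci["camera_matrix"],"pos",-R.T@t)
    for n in ["case","clip_line","standard_a_mid","plate","v_seat","brass_ring","steel_ring","holder"]:
        for d in viewer.pinpoint(n,c)[:5]:
            print(n,round(d["confidence"],2),np.round(R.T@(np.array(d["at"])-t),1))
s=robot.observe();print(s)
E
```

```text
pics
scene [[447.51109709   0.         317.19026165]
 [  0.         447.51109709 198.30197753]
 [  0.           0.           1.        ]] pos [1301.78305826 -398.63556242 1000.83812738]
case 0.98 [ 521.2 -221.5    2.5]
clip_line 0.86 [ 526.  -222.2   32.9]
standard_a_mid 0.46 [ 535.3 -299.    30.9]
plate 0.66 [ 5.477e+02  2.193e+02 -3.000e-01]
v_seat 0.73 [542.8 196.4  67.3]
v_seat 0.36 [551.6 213.3  29.7]
brass_ring 0.72 [495.4  -7.1   3.4]
steel_ring 0.46 [598.  259.9  31.7]
holder 0.78 [7.75e+02 9.39e+01 7.00e-01]
top [[440.56908975   0.         315.14034988]
 [  0.         440.56908975 203.04337651]
 [  0.           0.           1.        ]] pos [ 414.73220406  -15.25364934 1510.10574921]
case 0.91 [ 525.2 -218.3   -1.5]
clip_line 0.98 [ 521.6 -219.7   30.5]
standard_a_mid 0.71 [ 532.6 -293.2   35.1]
plate 0.74 [545.6 217.8  -2.4]
v_seat 0.85 [541.3 199.6  65.6]
v_seat 0.25 [ 509.5 -144.1   31.8]
brass_ring 0.48 [ 522.  -221.4    1. ]
brass_ring 0.43 [494.3  -7.3   3.3]
steel_ring 0.4 [591.  261.8  31.9]
holder 0.71 [773.9  96.6   2.7]
holder 0.66 [548.4 216.2  31. ]
holder 0.27 [ 525.8 -246.8   33.8]
holder 0.26 [592.1 264.7  32.1]
{'t': 0.9, 'joints': array([ 1.069006  ,  0.46748954, -0.01160029,  1.60268323,  0.00598819,
        1.07139317, -0.0563146 ]), 'joint_velocities': array([-2.65977855e-03,  8.28108877e-04, -2.05444282e-03, -5.02293648e-04,
        1.13779416e-03,  6.40528471e-05,  1.08784785e-04]), 'joint_torque': array([ 2.13986509e-04, -5.20403159e+01, -1.20750998e-02, -2.44054931e+01,
       -5.65920887e-02,  1.12675122e-02,  1.37229364e-06]), 'tcp_pos': array([ 287.83478697, -582.81741755,  214.60610265]), 'tcp_rot': array([ 1.96645523,  0.45901812, -1.96647749]), 'contact_force': array([ 0.00614507, -0.67480384,  0.56190802]), 'wrist_torque': array([-0.00853815,  0.04042321, -0.01839146]), 'grip_width': 0.9976988716463427}
```

View pics/scene0.png

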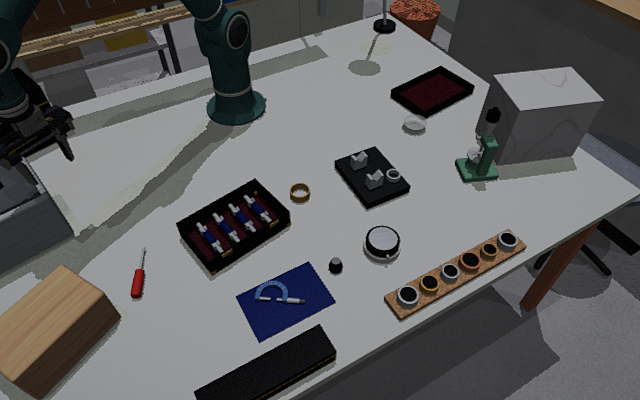

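View pics/top0.png

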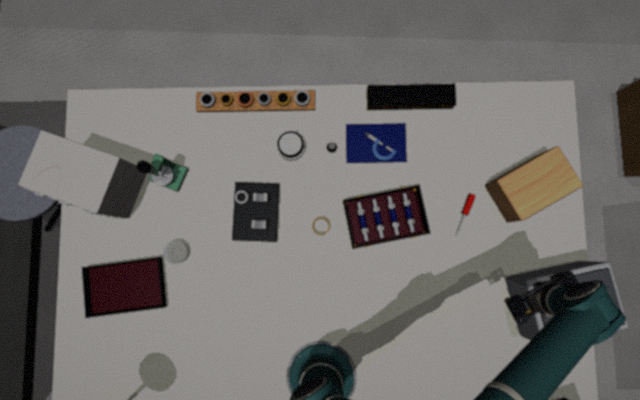

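Run:
```python
import cv2
im=cv2.imread("pics/top0.png")
cv2.imwrite("pics/top0_case.png",cv2.resize(im[125:270... if False else slice(220,320),280:440],None,fx=5,fy=5,interpolation=cv2.INTER_CUBIC)) if False else None
a=im[195:335,290:410]; 
cv2.imwrite("pics/top0_r.png",cv2.resize(im[100:320,290:440],None,fx=2.7,fy=2.7,interpolation=cv2.INTER_CUBIC))
```

```text
File "<stdin>", line 3
    cv2.imwrite("pics/top0_case.png",cv2.resize(im[125:270... if False else slice(220,320),280:440],None,fx=5,fy=5,interpolation=cv2.INTER_CUBIC)) if False else None
                                                            ^
SyntaxError: invalid syntax
```

The scene view shows the case at about (233,223) and the plate at (372,178). The top view shows the four rods at about (362..408, 216), and the V-blocks at (260,197) and (258,224). Next I'll fit the poses from the silhouettes.

```bash
cat > fit.py <<'E'
from cell import robot, grip, kin, viewer
import cv2,numpy as np
from scipy.optimize import minimize
cams={}
for c in ["scene","top"]:
    ci=viewer.camera_info(c); cams[c]=(np.array(ci["camera_matrix"]),np.array(ci["R"]),np.array(ci["t"]))
def proj(X,c):
    K,R,t=cams[c]; p=(K@(R@np.atleast_2d(X).T+t[:,None])).T; return p[:,:2]/p[:,2:]
def ray(px,c,z):
    K,R,t=cams[c]; d=R.T@np.linalg.inv(K)@np.array([px[0],px[1],1.]); o=-R.T@t
    return o+d*(z-o[2])/d[2]
def hullmask(pts):
    m=np.zeros((1600,2560),np.uint8); h=cv2.convexHull(((pts*4+1.5).round()).astype(np.float32)).astype(np.int32)
    cv2.fillConvexPoly(m,h,1); return cv2.resize(m.astype(np.float32),(640,400),interpolation=cv2.INTER_AREA)
def box(p,L):
    x,y,a=p; lx,ly,h=L; o=[]
    for sx in(-1,1):
        for sy in(-1,1):
            for z in(0,h):
                u,v=sx*lx/2,sy*ly/2
                o.append([x+u*np.cos(a)-v*np.sin(a),y+u*np.sin(a)+v*np.cos(a),z])
    return np.array(o)
def fitbox(masks,p0,L):
    def f(q):
        p=[q[0],q[1],q[2]/100]; return sum(np.abs(hullmask(proj(box(p,L),c))-m).sum()/m.sum() for c,m in masks.items())
    best=None
    for da in np.arange(-30,31,6):
        r=minimize(f,[p0[0],p0[1],p0[2]*100+da],method="Nelder-Mead",options=dict(initial_simplex=np.array([[p0[0],p0[1],p0[2]*100+da]]*4)+np.array([[0,0,0],[6,0,0],[0,6,0],[0,0,5]])))
        if best is None or r.fun<best.fun: best=r
    return best.x,best.fun
E
python3 - <<'E'
from fit import *
ms={}
for n,p0,L in [("case",(523,-220,0.1),(166,258,60)),("plate",(546,218,0),(200,150,30))]:
    M={}
    for c in cams:
        viewer.read_camera(c)
        d=viewer.silhouettes(n,c)
        print(n,c,[(round(k["confidence"],2),int(k["mask"].sum())) for k in d][:3])
        if d: M[c]=d[0]["mask"].astype(np.float32)
    for sub in (M,*[{c:m} for c,m in M.items()]):
        x,f=fitbox(sub,p0,L); print(n,list(sub),np.round(x[:2],1),round(x[2]/100,4),round(f,3))
# blue sleeves in top and scene
for c in cams:
    im=viewer.read_camera(c); 
    d=viewer.silhouettes("standard_a_mid",c)
    for k in d:
        m=k["mask"]; ys,xs=np.nonzero(m); pts=np.c_[xs,ys].astype(np.float32)
        (cx,cy),u,_=None or cv2.minAreaRect(pts)
        w=ray((cx,cy),c,32); v=cv2.fitLine(pts,cv2.DIST_L2,0,.01,.01).ravel()
        a=ray((v[2]-10*v[0],v[3]-10*v[1]),c,32);b=ray((v[2]+10*v[0],v[3]+10*v[1]),c,32)
        print(c,round(k["confidence"],2),m.sum(),np.round((cx,cy),1),np.round(w[:2],1),"ang",np.round(np.arctan2(b[1]-a[1],b[0]-a[0]),3))
    cv2.imwrite(f"pics/{c}_case1.png",cv2.resize(im[170:260,330:440] if c=="top" else im[170:280,170:300],None,fx=5,fy=5,interpolation=cv2.INTER_CUBIC)[:,:,::-1])
    cv2.imwrite(f"pics/{c}_plate1.png",cv2.resize(im[170:250,220:300] if c=="top" else im[140:215,325:420],None,fx=6,fy=6,interpolation=cv2.INTER_CUBIC)[:,:,::-1])
print(robot.observe()["t"])
E
```

```text
case scene [(0.63, 4804)]
case top [(0.71, 3001)]
case ['scene', 'top'] [ 521.3 -221.5] 0.1885 0.637
case ['scene'] [ 524. -221.] 0.1708 0.268
case ['top'] [ 520.  -221.9] 0.1921 0.351
plate scene [(0.78, 2704), (0.73, 5074), (0.3, 181)]
plate top [(0.92, 2531), (0.41, 60)]
plate ['scene', 'top'] [545.9 216.7] -0.0473 0.154
plate ['scene'] [547.4 216.5] -0.0515 0.075
plate ['top'] [544.6 216.7] -0.0545 0.07
scene 0.52 175 [209. 237.] [ 532.5 -299.3] ang 0.188
top 0.54 157 [408.4 211.9] [ 537.1 -298.6] ang -2.954
1.5
```

View pics/top_case1.png

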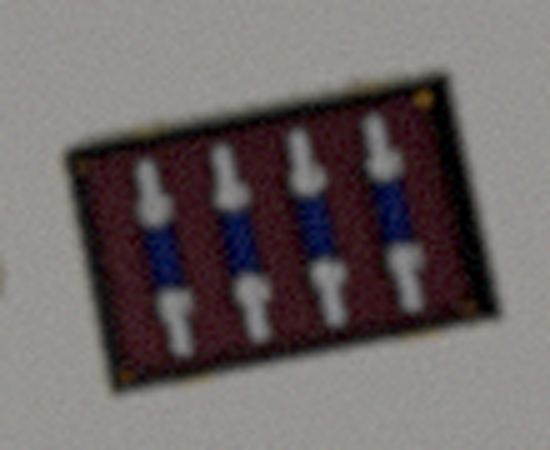

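View pics/scene_case1.png

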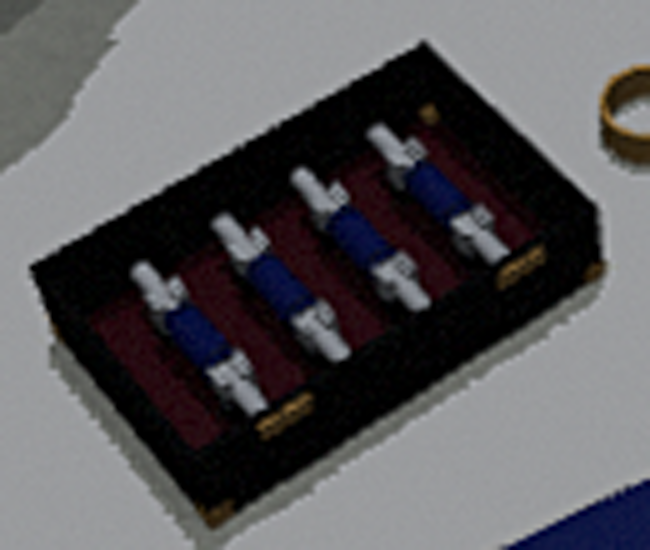

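View pics/top_plate1.png

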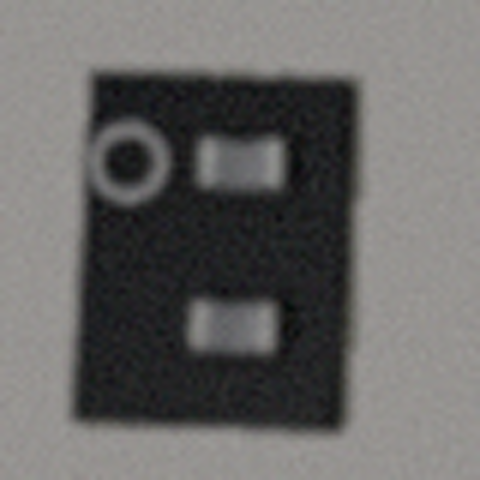

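View pics/scene_plate1.png

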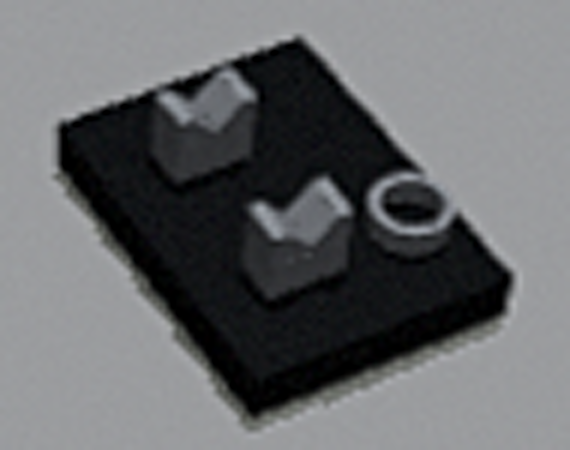

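The top view shows four blue sleeves, and the steel ring sits beside the far V-block on the +y side. I'll refine the poses with colour segmentation.

Run:
```python
from fit import *
fits={}
for c in cams:
    im=viewer.read_camera(c).astype(int); r,g,b=im[...,0],im[...,1],im[...,2]
    # case mask: dark pixels, largest comp near case, convex hull
    dark=((r+g+b)<240).astype(np.uint8)
    for n,ctr,L in [("case",(522,-221,40),(166,258,60)),("plate",(546,217,30),(200,150,30))]:
        n_,lab,st,_=cv2.connectedComponentsWithStats(dark if n=="case" else dark)
        px=proj(ctr,c)[0].round().astype(int)
        y0,x0=px[1],px[0]
        win=lab[y0-8:y0+9,x0-8:x0+9]; l=np.bincount(win[win>0]).argmax()
        pts=np.argwhere(lab==l)[:,::-1].astype(np.int32)
        m=np.zeros((400,640),np.uint8); cv2.fillConvexPoly(m,cv2.convexHull(pts),1)
        fits.setdefault(n,{})[c]=m.astype(np.float32)
    blue=((b>r+25)&(b>g+25)).astype(np.uint8)
    n_,lab,st,cen=cv2.connectedComponentsWithStats(blue)
    for i in range(1,n_):
        w=ray(cen[i],c,38 if c=="top" else 36)
        if st[i,4]>15 and 440<w[0]<610 and -360<w[1]<-80: print(c,"sleeve",st[i,4],np.round(cen[i],1),np.round(w[:2],1))
    if c=="top":
        br=((r>105)).astype(np.uint8); 
        mm=cv2.erode(fits["plate"][c].astype(np.uint8),np.ones((3,3)));n_,lab,st,cen=cv2.connectedComponentsWithStats(br*mm)
        for i in range(1,n_):
            if st[i,4]>15: print("vblk?",st[i],np.round(cen[i],1),np.round(ray(cen[i],c,67)[:2],1),"ring",np.round(ray(cen[i],c,46)[:2],1))
for n,p0,L in [("case",(522,-221,.18),(166,258,60)),("plate",(546,217,-.05),(200,150,30))]:
    M=fits[n]
    for sub in (M,*[{c:m} for c,m in M.items()]):
        x,f=fitbox(sub,p0,L); print(n,list(sub),np.round(x[:2],1),round(x[2]/100,4),round(f,3))
```

```text
scene sleeve 70 [257.  207.7] [ 506.1 -145.5]
scene sleeve 75 [241.2 216.7] [ 514. -197.]
scene sleeve 82 [225.2 226.5] [ 523.9 -248.6]
scene sleeve 85 [209.  236.7] [ 534.7 -299.4]
top sleeve 57 [408.1 212. ] [ 536.4 -296.4]
top sleeve 57 [392.9 214.9] [ 527.2 -245.6]
top sleeve 55 [377.5 217.9] [ 517.9 -194.2]
top sleeve 54 [362.3 221.1] [ 507.7 -143.4]
vblk? [253 194   4   7  20] [254.7 196.6] [591.4 212.8] ring [594.  216.1]
vblk? [260 194   7   7  37] [263.6 196.9] [589.9 183.3] ring [592.4 186.2]
vblk? [252 221   4   7  21] [253.  223.8] [501.5 217.9] ring [502.8 221.3]
vblk? [259 221   7   7  36] [262.4 224.2] [499.6 187.2] ring [500.9 190.1]
case ['scene', 'top'] [ 523.  -221.4] 0.1875 0.043
case ['scene'] [ 523.5 -222.2] 0.1885 0.02
case ['top'] [ 522.9 -220.2] 0.1813 0.018
plate ['scene', 'top'] [547.3 215.8] -0.0494 0.05
plate ['scene'] [547.1 215.2] -0.0462 0.024
plate ['top'] [546.7 216.4] -0.051 0.022
```

```bash
cat > h.py <<'E'
from fit import *
from scipy.spatial.transform import Rotation as Ro
C=np.array([522.,-221.3]); A=0.186
def rv(a):  # jaws along (-sin a, cos a)
    s0=Ro.from_rotvec([1.96645523,0.45901812,-1.96647749]).as_matrix()[:,1]
    best=[]
    for s in(1,-1):
        x=np.array([0,0,-1.]);y=s*np.array([-np.sin(a),np.cos(a),0]);best.append((y@s0,np.c_[x,y,np.cross(x,y)]))
    return Ro.from_matrix(max(best,key=lambda q:q[0])[1]).as_rotvec()
def loc(k,u=0): return C+k*np.array([-np.sin(A),np.cos(A)])+u*np.array([np.cos(A),np.sin(A)])
def F():
    f=[]
    for _ in range(3): robot.hold(0.02); f.append(robot.observe()["contact_force"])
    return np.mean(f,0)
def ob(m=""):
    s=robot.observe(); print(m,"t",round(s["t"],2),"tcp",np.round(s["tcp_pos"],2),"F",np.round(s["contact_force"],2),"w",round(s["grip_width"]*92,1)); return s
E
cat > probe.py <<'E'
from h import *
def probe(k,first=False):
    p=loc(k)
    if first: robot.movep([*p,95],rv(A)); grip(38/92,20)
    else: robot.servo_line([*p,85],150)
    ob("above")
    robot.servo_line([*p,30],100)
    s=ob("mid")
    robot.servo_line([*p,13.5],60); ob("down")
    f0=F(); grip(0.15,20); s=ob("gripped"); f1=F(); print("f0",f0.round(2),"f1",f1.round(2))
    loose=True
    for d in (0.5,1,1.5,2.0,2.5):
        robot.servo_line([*p,13.5+d],10); f=F(); z=robot.observe()["tcp_pos"][2]
        print(d,round(z,2),(f-f1).round(2))
        if abs(f[2]-f1[2])>9: loose=False;break
    return loose
def release(k):
    p=loc(k); robot.servo_line([*p,13.5],15); grip(38/92); ob("rel"); robot.servo_line([*p,75],120)
E
python3 - <<'E'
from probe import *
print(probe(-78,True)); ob()
E
```

```text
above t 3.98 tcp [ 536.44 -297.91   94.99] F [-0.28 -0.72 -0.02] w 38.1
mid t 4.78 tcp [ 536.83 -298.12   30.32] F [ 0.06  0.13 -0.21] w 37.8
down t 5.21 tcp [ 536.11 -297.78   13.02] F [ 0.2   0.06 -0.39] w 38.2
gripped t 5.65 tcp [ 536.61 -298.21   13.72] F [ 0.39 -0.68 -0.07] w 21.2
f0 [ 0.13  0.01 -0.39] f1 [-0.   -0.37  0.58]
0.5 13.93 [ 0.4  -0.93 -0.88]
1 14.33 [ 1.08 -1.82 -3.84]
1.5 14.59 [ 1.46 -3.28 -8.8 ]
2.0 14.8 [  1.97  -3.71 -11.55]
False
 t 6.9 tcp [ 536.14 -298.28   14.8 ] F [ 1.44 -3.99 -9.87] w 21.4
```

Run:
```python
from probe import *
release(-78)
print(probe(-26)); ob()
```

```text
rel t 7.62 tcp [ 536.57 -297.49   13.59] F [ 0.14  0.25 -1.03] w 37.8
above t 8.79 tcp [ 526.91 -247.01   84.87] F [-0.05 -0.97 -0.65] w 38.1
mid t 9.49 tcp [ 527.03 -247.15   30.07] F [-1.23  0.52  0.86] w 38.1
down t 9.92 tcp [ 526.52 -246.71   13.08] F [-0.9   0.55 -0.  ] w 38.3
gripped t 10.36 tcp [ 527.01 -246.95   13.74] F [-0.25  0.03  1.45] w 21.3
f0 [-0.01  0.19  0.07] f1 [-0.01 -0.08  0.95]
0.5 13.82 [-0.05 -0.27 -2.01]
1 14.35 [-0.48  0.15 -2.92]
1.5 14.97 [-0.15 -0.35 -3.08]
2.0 15.53 [ 0.16  0.42 -2.99]
2.5 16.06 [-0.09 -0.28 -3.05]
True
 t 11.91 tcp [ 526.83 -246.86   16.06] F [-0.12 -0.62 -1.57] w 21.6
```

The pull force levelled off at 3 N while the second standard rose 2.3 mm. The first reached 11.5 N and was still rising. The second one is the loose one, so I'll lift it out and check.

Run:
```python
from probe import *
grip(0.1,30)
p=loc(-26)
for z in (20,26,34,60,110,150):
    robot.servo_line([*p,z],40 if z<50 else 150); ob("lift")
im=viewer.read_camera("scene"); cv2.imwrite("pics/lift.png",cv2.resize(im[120:290,150:320],None,fx=3.4,fy=3.4,interpolation=cv2.INTER_CUBIC)[:,:,::-1])
print(F())
```

```text
lift t 12.38 tcp [ 527.26 -246.99   20.54] F [ 0.85  0.26 -1.15] w 21.1
lift t 12.68 tcp [ 527.31 -247.02   26.62] F [ 0.55 -0.71 -0.17] w 20.9
lift t 13.03 tcp [ 527.   -246.89   34.31] F [-0.77  0.45 -2.08] w 21.1
lift t 13.35 tcp [ 527.35 -247.06   60.47] F [-0.16 -0.28 -2.33] w 21.3
lift t 13.83 tcp [ 526.37 -246.66  109.32] F [-0.8   0.11 -2.21] w 21.3
lift t 14.25 tcp [ 526.42 -246.69  149.17] F [ 0.09  1.16 -1.78] w 21.5
[-0.36823936 -0.10504163 -1.76060211]
```

View pics/lift.png

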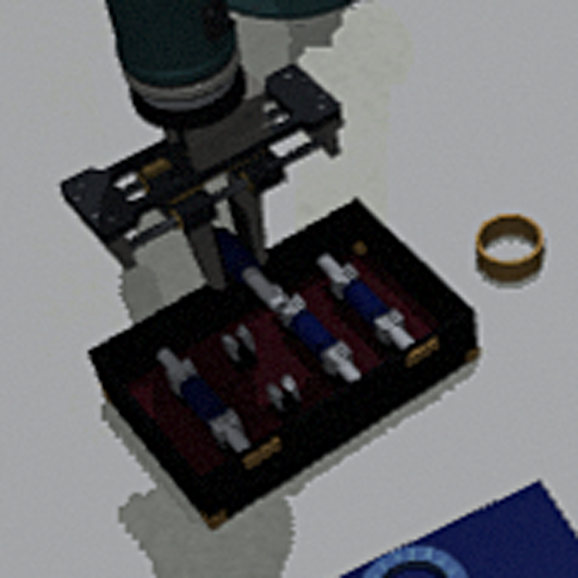

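The scene view shows empty clips at (235,345) and (283,388), with the rod held by its sleeve. Now I'll carry it over to the V-blocks.

Run:
```python
from h import *
V=[545.5,197.0]; b=-0.049
robot.servo_line([545.5,197,150],220,rotation=rv(b))
robot.servo_line([*V,78],120); ob("over")
for c in cams:
    im=viewer.read_camera(c)
    x0,y0=proj([545,197,70],c)[0].astype(int)
    cv2.imwrite(f"pics/over_{c}.png",cv2.resize(im[y0-50:y0+50,x0-60:x0+60],None,fx=5,fy=5,interpolation=cv2.INTER_CUBIC)[:,:,::-1])
```

```text
over t 17.27 tcp [545.97 197.13  78.45] F [-0.41  0.45 -0.25] w 21.2
```

View pics/over_scene.png

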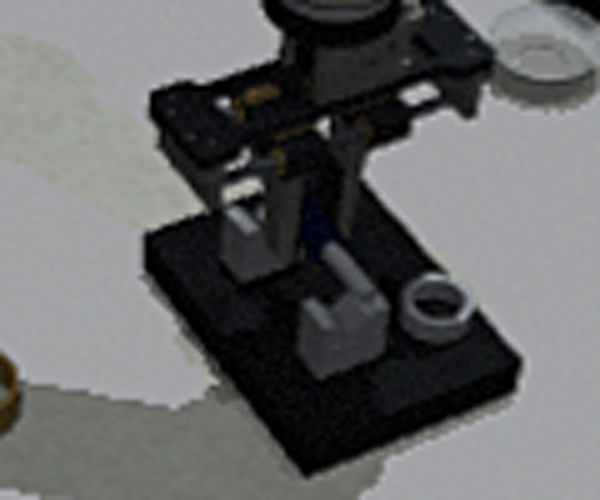

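View pics/over_top.png

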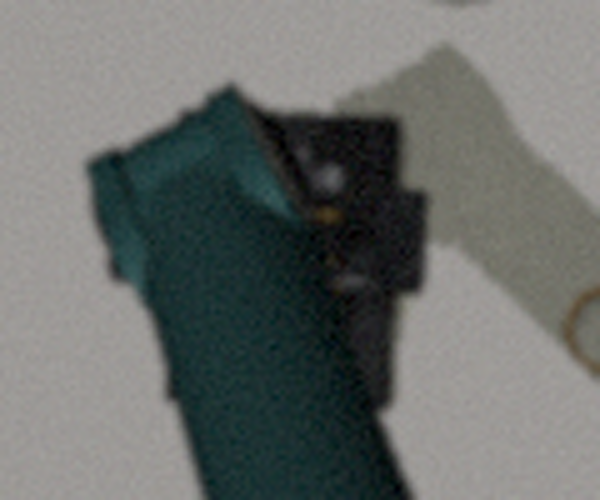

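```bash
python3 - <<'E'
from h import *
b=-0.049; u=np.array([np.cos(b),np.sin(b),0])
x0,y0=proj([545,197,70],"scene")[0].astype(int)
for s in (23,65):
  for name,c,h in (("axis",np.array([546,197,96.9]),0),("axis top",np.array([546,197,96.9]),6),):
    print(s,name,((proj(c+s*u+[0,0,h],"scene")[0]-[x0-60,y0-50]+.5)*5).round())
n=np.array([-u[1],u[0],0]);seat=np.array([545.5,197,0])
for o,z in ((-15,72),(0,57),(15,72)): print("front V",o,((proj(seat+57.5*u+o*n+[0,0,z],"scene")[0]-[x0-60,y0-50]+.5)*5).round())
E
python3 - <<'E'
import cv2
im=cv2.imread("pics/over_scene.png")[180:400,190:480]; cv2.imwrite("pics/over_zoom.png",cv2.resize(im,None,fx=2.6,fy=2.6))
E
```

```text
23 axis [330. 250.]
23 axis top [331. 242.]
65 axis [369. 296.]
65 axis top [370. 288.]
front V -15 [335. 326.]
front V 0 [355. 335.]
front V 15 [380. 309.]
```

View pics/over_zoom.png

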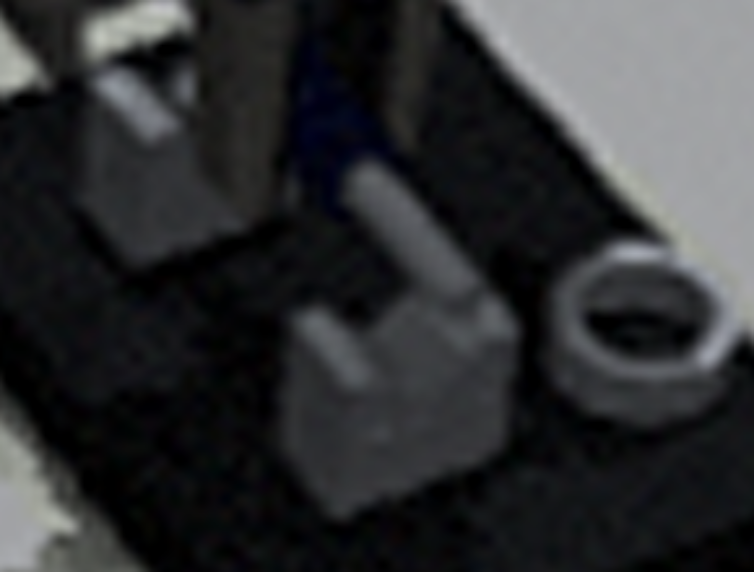

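The zoom puts the rod end at (369,293) against a predicted (369,296), and the front V mouth corners within about 1 mm of the model. The alignment is good, so I'll lower it slowly with force monitoring.

Run:
```python
from h import *
V=[545.5,196.5]
f0=F()
robot.servo_line([*V,54],80); print((F()-f0).round(2))
z=54
while z>43.5:
    z-=0.75 if z<50 else 1.5
    robot.servo_line([*V,z],25); f=F()-f0
    print(z,np.round(robot.observe()["tcp_pos"],2),f.round(2))
    if f[2]>3 or np.hypot(f[0],f[1])>4: break
ob()
```

```text
[ 0.02 -0.78  0.54]
52.5 [545.63 196.55  52.7 ] [ 0.11  0.17 -0.01]
51.0 [545.5  196.5   51.01] [-0.01 -0.33  0.58]
49.5 [545.47 196.47  49.43] [-0.34  0.06  0.84]
48.75 [545.47 196.49  48.71] [ 0.08 -0.99  0.04]
48.0 [545.53 196.53  48.01] [-0.2   0.22  0.46]
47.25 [545.68 196.81  47.41] [-0.21  0.26  1.4 ]
46.5 [545.75 196.95  47.16] [-1.12  0.55  6.92]
 t 20.02 tcp [545.75 196.95  47.16] F [-0.97  0.95  5.08] w 21.3
```

Run:
```python
from h import *
V=[545.5,196.8]
robot.servo_line([*V,46.9],20); ob()
grip(28/92); ob("opened a bit"); grip(42/92)
robot.servo_line([*V,75],60); robot.servo_line([*V,150],150)
robot.movep([420,-20,300],rv(0.0)); ob("away")
for c in cams:
    im=viewer.read_camera(c); cv2.imwrite(f"pics/fin_{c}.png",im[:,:,::-1])
    x0,y0=proj([545,197,70],c)[0].astype(int)
    cv2.imwrite(f"pics/finz_{c}.png",cv2.resize(im[y0-45:y0+45,x0-50:x0+50],None,fx=6,fy=6,interpolation=cv2.INTER_CUBIC)[:,:,::-1])
    for n in ("standard_b_mid","v_seat"):
        K,R,t=cams[c]
        for d in viewer.pinpoint(n,c)[:4]: print(c,n,round(d["confidence"],2),np.round(R.T@(np.array(d["at"])-t),1))
```

```text
t 20.27 tcp [545.74 196.93  47.19] F [-1.    1.15  4.96] w 21.4
opened a bit t 20.58 tcp [545.27 196.42  46.5 ] F [-0.43 -0.41 -0.09] w 27.7
away t 23.38 tcp [420.23 -19.21 299.32] F [0.06 0.58 0.02] w 42.0
scene standard_b_mid 0.45 [547.1 196.6  66.3]
scene v_seat 0.83 [544.4 198.3  71.2]
top standard_b_mid 0.45 [543.9 197.8  69.5]
top v_seat 0.81 [543.5 199.2  66.2]
```

View pics/finz_scene.png

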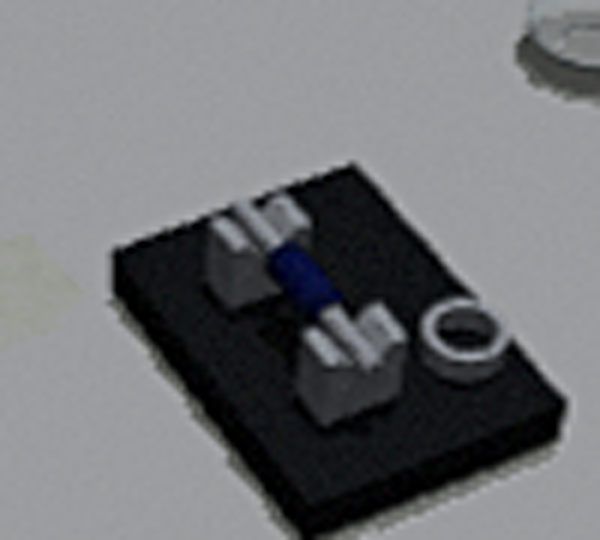

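View pics/finz_top.png

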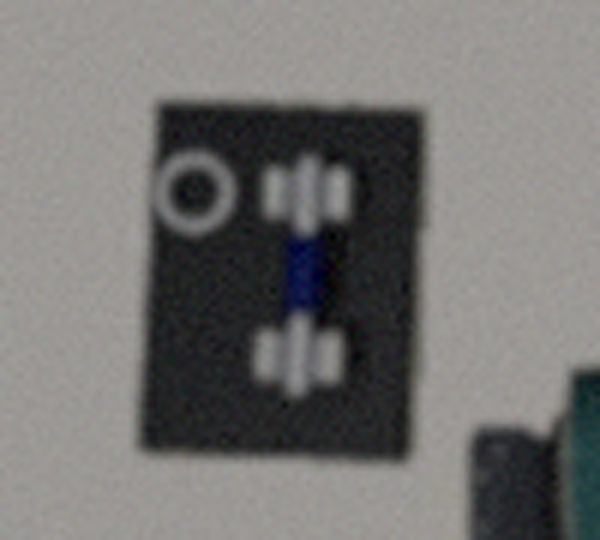

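View pics/fin_scene.png

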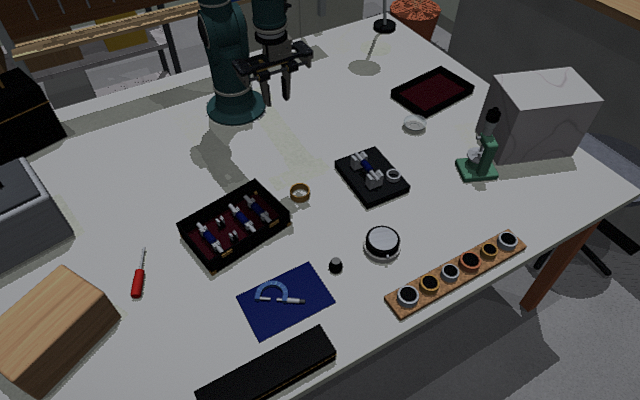

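The rod lies in both grooves with its sleeve between the blocks (top crop: 300,275). The other three standards are still in the case, and everything else is where it was. I'm handing the job in.

Run:
```python
from h import *
robot.job_done(); ob("done")
```

```text
the job is handed in; nothing more can be done
the job is handed in; nothing more can be done
```

The loose standard is now lying in both V-blocks, and the job was handed in at about 23.5 s.

- **Finding it:** I gripped and pulled up the two standards nearest the -y end of the case. The first resisted, with the force climbing to 11.5 N over about 1 mm, so I put it back down and let go. The second came up with a steady 3 N or so, so I took that one out. I did not test the other two, because only one pair of clips was said to be slack.
- **Placing it:** I lowered it slowly until it touched with a 5–7 N push, then released it. The tool stopped about 0.7 mm above the height I expected for proper seating.
- **Last checks:** Both cameras show the rod level in both grooves with its sleeve between the blocks. The networks put its centre 2–4 mm from where they put the V seat, apart from a 5 mm height difference in the scene view, about their stated accuracy of 4 mm. The other three standards are in their clips, and by eye in the scene picture nothing else has moved. The arm was clear of everything.

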